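Take the dry-stacked clock stand apart into its drying trays

TASK

The wooden clock stand is only dry-stacked: take it apart from the top down for oiling and set each of its four parts flat in the drying tray of its own outline, inside the rim and the same way up as it stands now: first the crossbar in the long narrow tray, next the two pillars (round in the round tray, square in the square tray, in either order), and last the board in the long wide tray. Set the parts down rather than letting them drop, let none tip over, and leave the oil tin and the mallet where they stand.

Things in the scene. Friction and masses are not known exactly. Their poses are not given: they have to be found in the camera images.
- crossbar_center (a point): Crossbar of pale wood, 120 x 26 x 34 mm (own x, y, z; z up when standing as at the start), the top of the stack, lying across both pillars, in line with the board to within a few degrees. This point: its centre, 17 mm above its underside. About 60 g.
- pillar_round_center (a point): Round pillar of pale wood, 50 mm across, 55 mm high with a darker end face on top, upright on the board near one end (either one), under the crossbar. This point: its centre, 27.5 mm above its underside; z up when standing as at the start. About 60 g.
- pillar_square_center (a point): Square pillar of pale wood, 50 x 50 mm, 55 mm high with a darker end face on top, upright on the board near the other end, sides parallel to the board's within a few degrees; about 40 mm free between the pillars. This point: its centre, 27.5 mm above its underside; own x, y along its sides, z up when standing as at the start. About 75 g.
- board_center (a point): Board of pale wood, 150 x 62 x 32 mm (own x, y, z; z up when standing as at the start), the bottom of the stack, lying on the bench. This point: its centre, 16 mm above its underside. About 150 g.
- tray_crossbar_in (a point): Dark wooden drying tray, fixed to the bench, inside 140 x 46 mm (own x, y), the long narrow one; floor 3 mm thick, rim 5 mm wide and only 7 mm high above the bench (4 mm above the tray's floor). This point: the centre of the tray's floor, 3 mm above the bench; z up. The trays lie two to the left and two to the right of the stack and any tray may be in any of the four places.
- tray_round_in (a point): Dark wooden drying tray, fixed to the bench, inside 70 mm across, the round one; floor 3 mm thick, rim 5 mm wide and only 7 mm high above the bench (4 mm above the tray's floor). This point: the centre of the tray's floor, 3 mm above the bench; z up. The trays lie two to the left and two to the right of the stack and any tray may be in any of the four places.
- tray_square_in (a point): Dark wooden drying tray, fixed to the bench, inside 70 x 70 mm (own x, y along its sides), the square one; floor 3 mm thick, rim 5 mm wide and only 7 mm high above the bench (4 mm above the tray's floor). This point: the centre of the tray's floor, 3 mm above the bench; z up. The trays lie two to the left and two to the right of the stack and any tray may be in any of the four places.
- tray_board_in (a point): Dark wooden drying tray, fixed to the bench, inside 170 x 82 mm (own x, y), the long wide one; floor 3 mm thick, rim 5 mm wide and only 7 mm high above the bench (4 mm above the tray's floor). This point: the centre of the tray's floor, 3 mm above the bench; z up. The trays lie two to the left and two to the right of the stack and any tray may be in any of the four places.
- tin_center (a point): Bystander: closed steel oil tin with a paper label, 64 mm across, 85 mm high, standing on the bench beyond the stack, left or right. This point: its centre, 42.5 mm above the bench.
- mallet_center (a point): Bystander: carver's round wooden mallet standing on its head, handle up; head 80 mm across at most and 100 mm high, 220 mm high over all, standing beyond the stack on the other side. This point: on its axis, 50 mm above the bench.

How it is judged:
By the outcome, as a careful person would: the job done as asked, in the order asked, and still so for the second after the job is handed in, with the robot touching nothing.
It also fails if it takes over 128 s, if anything falls off the work surface, if the arm or the gripper's body presses on something with over 40 N, if the wrist force passes 120 N, or if a joint passes its speed limit or range.

ROBOT

A 6-joint arm with a two-finger parallel gripper is mounted at the origin on the work surface. World frame = base frame: x ahead of the robot, y to its left, z up, the work surface at z = 0. Lengths are in m, angles in rad, forces in N, time in s.
With the tool pointing down it reaches from about 0.35 to 0.975 m from the base axis. Payload 4.9 kg.
Tool frame: the origin (TCP) lies midway between the tips of the shut fingers; the grasp point (between the pads) lies ctrl.grip_depth behind it (ctrl.grip_depth is the distance from the TCP to the grasp point, in m); z points along the fingers, y is the line along which they close (so a half turn about z gives the same grasp; the last joint's range is limited). The gripper opens to 85 mm and grips with 20 to 120 N. Pads are 22 mm wide; open, the fingers measure 114 mm over their backs; the gripper's body (76 mm by 85 mm) begins 54 mm behind the grasp point. The pads swing forward as they close: fully open they stand 13 mm farther back than shut.
Start: joints at [-1.26, 0.053, 1.613, -0, 1.476, -0.119], TCP at [0.26, -0.568, 0.231] pointing down, gripper open.
Joint ranges: [-3.01, 3.01], [-1.01, 2.22], [0.06, 2.58], [-1.02, 4.17], [0.09, 2.62], [-3.14, 3.14]. Speed limits (rad/s): [2.57, 2.57, 3.14, 3.14, 3.14, 3.14].

INTERFACE

Orientations are given as a rotation vector (axis times angle).
In Python, from station import ctrl, get_image, camera_model gives the robot as it stands. The module is installed in compiled form; this text tells all that it offers.
- The arm moves only by the shell command python3 -m crank 'ROWS' [FORCE]. ROWS is JSON, a list of rows, each a list of 7 numbers: the shift along the tool's x, y, z in mm, then the turn, a rotation vector about the tool's x, y, z in rad, then the opening, from -1 (shut) to 1 (fully open). A call has exactly 10 rows; each row shifts and turns the commanded pose from where the row before left it, along the tool's axes as they then stand; what a row does not reach is not made up. A row lasts 1/12 s, in which the tool goes at most 41.7 mm and 7.16 degrees, less where a joint would pass 70% of its speed; a pose out of reach is approached as far as the arm can. A call with a gripper value outside its range is refused whole. The fingers move at their own pace and stop on an object; FORCE is the grip in N (left out, the last holds). Time passes only in rows, so rows that do not move let the fingers close, or fill a call up. It gives the time, the measured TCP pose, the force, the opening and the grip force at its end, in the units of the state.
- ctrl.get_obs(): the state, without advancing time (a new reading comes with each control period).
- get_image(name): name is "scene" or "top"; returns the picture (384x512x3 uint8, red, green, blue); there is no depth.
- camera_model(name): a dict with "vertical_fov" (degrees; the focal length in pixels is half the picture's height over the tangent of half this angle, whatever the lens; pixels are square), "cx", "cy" (the principal point, pixels), "R" (3x3) and "t" (3): a world point X has camera coordinates R X + t. Camera axes: x right, y down, z forward; pixel columns grow to the right and rows downward; lengths in m; the calibration is good to about 2 mm. A picture is of the moment at which its call begins. camera_model takes no time and is no camera call.
- ctrl.finish_job(): hands the job in; it is judged then, once.
The state is a dict: "t": time; "q": joint angles; "dq": joint speeds; "effort": joint torques, N m; "tool_pos": TCP position; "tool_rot": TCP orientation; "contact_force": force on the tool from outside, world axes, zero at the start; "wrist_torque": the same for the moment, N m; "opening": finger opening in m; "grip_force": force on a finger pad.
Only numpy, scipy, OpenCV 4.12 (cv2) and the standard library are available. Lean on these libraries where they do the work, as an engineer would, in place of code of your own. Each camera call takes 0.05 s, during which the arm holds its last target. There are 200 camera calls.

## Working session

There is one attempt and no reset: what is moved stays moved. The work goes in short steps, Python scripts to look and compute and a shell command to move; the robot and the scene stay as the last step left them, time stands still between calls to the robot, and variables do not carry over. Pictures are saved under pics/ and viewed, at most 14 in all, crops included, and the job is handed in when it is done.

```bash
mkdir -p pics; python3 - <<'E'
from station import ctrl,get_image,camera_model
import cv2,numpy as np
for n in("scene","top"):
    cv2.imwrite(f"pics/{n}0.png",get_image(n)[:,:,::-1]); m=camera_model(n)
    print(n,m["vertical_fov"],m["cx"],m["cy"],np.round(m["R"],3).tolist(),np.round(m["t"],3), m.keys())
o=ctrl.get_obs();print(o,ctrl.grip_depth)
E
```

```text
scene 53.95234321825043 257.70955746702856 194.28146531703877 [[-0.562, 0.827, -0.001], [0.514, 0.348, -0.784], [-0.648, -0.441, -0.621]] [ 0.359 -0.245  1.47 ] dict_keys(['vertical_fov', 'cx', 'cy', 'R', 't'])
top 42.126278431179145 253.73689890364125 195.1945325221823 [[-0.021, -1.0, -0.007], [-0.987, 0.022, -0.157], [0.157, 0.003, -0.988]] [0.031 0.62  1.569] dict_keys(['vertical_fov', 'cx', 'cy', 'R', 't'])
{'t': 0.1, 'q': array([-1.26001172e+00,  5.33047772e-02,  1.61415986e+00, -2.92203009e-05,
        1.47601409e+00, -1.19017228e-01]), 'dq': array([ 0.00020958, -0.00055311, -0.00246227, -0.00076059, -0.00080839,
        0.0005287 ]), 'effort': array([ 1.32364668e-03, -3.94902921e+01, -3.71361566e+01, -7.00426810e-06,
        3.96075440e-03, -1.16228657e-05]), 'tool_pos': array([ 0.26023934, -0.56761661,  0.23017543]), 'tool_rot': array([-3.06749580e+00, -6.69551120e-01,  3.28915815e-04]), 'contact_force': array([ 0.70970392, -0.33284181, -0.06244868]), 'wrist_torque': array([-0.00056125,  0.0137813 , -0.02612808]), 'grip_force': 0.0, 'opening': 0.08547256021520445} 0.0187
```

View pics/scene0.png

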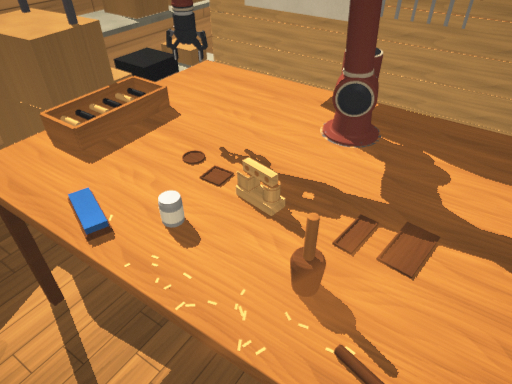

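View pics/top0.png

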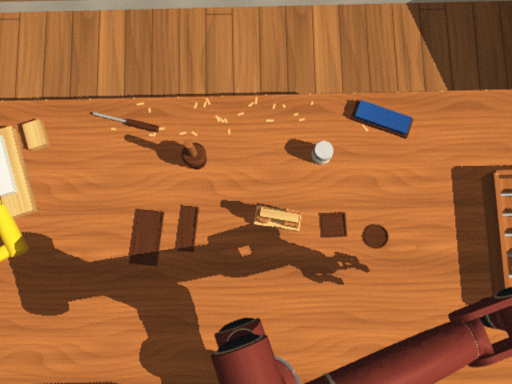

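The top view shows the stack at (278,217), the board tray at (146,237), the crossbar tray at (187,228), the square tray at (332,224) and the round tray at (375,236). The tin is at (322,152) and the mallet at (194,155). Next I'll enlarge the relevant areas.

```bash
cat > h.py <<'E'
import cv2,numpy as np
from station import ctrl,get_image,camera_model
def ray(n,u,v):
    m=camera_model(n);R=np.array(m["R"]);t=np.array(m["t"]);f=192/np.tan(np.radians(m["vertical_fov"]/2))
    d=R.T@np.array([(u-m["cx"])/f,(v-m["cy"])/f,1]);return -R.T@t,d
def px(n,u,v,z):
    o,d=ray(n,u,v);return o+d*(z-o[2])/d[2]
def proj(n,X):
    m=camera_model(n);f=192/np.tan(np.radians(m["vertical_fov"]/2));c=np.array(m["R"])@X+m["t"]
    return c[0]/c[2]*f+m["cx"],c[1]/c[2]*f+m["cy"]
def crop(n,x0,y0,w,h,k,out,im=None):
    im=get_image(n) if im is None else im
    cv2.imwrite(out,cv2.resize(im[y0:y0+h,x0:x0+w,::-1],None,fx=k,fy=k,interpolation=cv2.INTER_CUBIC))
E
python3 - <<'E'
from h import *
im=cv2.imread("pics/top0.png")[:,:,::-1];sc=cv2.imread("pics/scene0.png")[:,:,::-1]
a=cv2.resize(im[195:240,245:311,::-1],None,fx=12,fy=12,interpolation=cv2.INTER_CUBIC)
cv2.imwrite("pics/topstack.png",a)
cv2.imwrite("pics/scstack.png",cv2.resize(sc[150:222,220:300,::-1],None,fx=8,fy=8,interpolation=cv2.INTER_CUBIC))
g=im.astype(int).sum(2)
hs=cv2.cvtColor(np.ascontiguousarray(im),cv2.COLOR_RGB2HSV)
for nm,(x,y) in dict(board=(146,237),cross=(187,228),sq=(332,224),rnd=(375,236)).items():
    print(nm,im[y,x],im[y-30 if nm!='board' else y,x+(0 if nm!='board' else -30)])
# dark masks
m=((im[:,:,0]<125)).astype(np.uint8)
for nm,(x0,y0,x1,y1) in dict(board=(122,200,170,272),cross=(170,198,205,258),sq=(312,205,352,244),rnd=(355,220,395,256)).items():
    print(nm);c,_=cv2.findContours(m[y0:y1,x0:x1],cv2.RETR_EXTERNAL,cv2.CHAIN_APPROX_NONE)
    c=max(c,key=cv2.contourArea)+np.array([x0,y0])
    P=np.array([px("top",*p,.005)[:2] for p in c[:,0].astype(float)])
    r=cv2.minAreaRect((P*1000).astype(np.float32));print(r)
E
```

```text
board [102  55  34] [188 109  56]
cross [99 54 31] [207 126  64]
sq [105  57  34] [212 128  65]
rnd [91 47 25] [194 116  60]
board
((486.70526123046875, 375.1913757324219), (155.35406494140625, 203.8287353515625), 88.7955322265625)
cross
((513.1572875976562, 239.50015258789062), (112.08009338378906, 171.81658935546875), 88.78524017333984)
sq
((524.3948974609375, -240.0088653564453), (80.23072814941406, 84.60746002197266), 2.351336717605591)
rnd
((484.242919921875, -375.7763366699219), (81.99459838867188, 75.77172088623047), 86.40131378173828)
```

View pics/topstack.png

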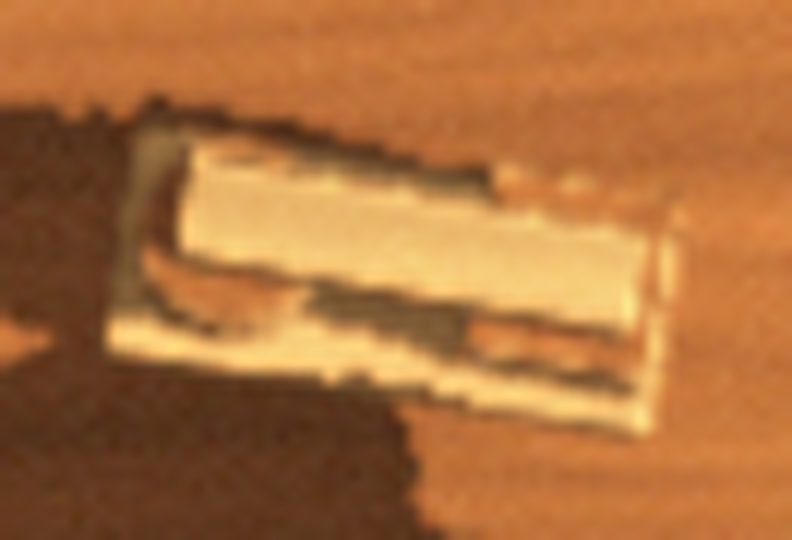

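View pics/scstack.png

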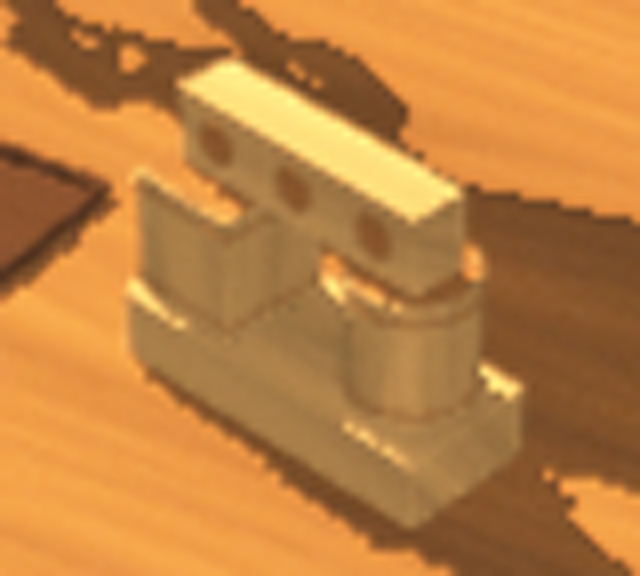

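The stack zoom shows the square pillar at the right (−y) and the round pillar at the left (+y), both leaning on the board with the crossbar on top. Left-hand tray masks caught some shadow, so I'll look at the trays closer.

```bash
python3 - <<'E'
from h import *
im=cv2.imread("pics/top0.png")
a=cv2.resize(im[200:275,120:205],None,fx=8,fy=8,interpolation=cv2.INTER_CUBIC)
b=cv2.resize(im[202:258,310:396],None,fx=8,fy=8,interpolation=cv2.INTER_CUBIC)
g=lambda q:cv2.convertScaleAbs(q,alpha=1.8)
cv2.imwrite("pics/tl.png",g(a));cv2.imwrite("pics/tr.png",g(b))
E
```

```text
(no output)
```

View pics/tl.png

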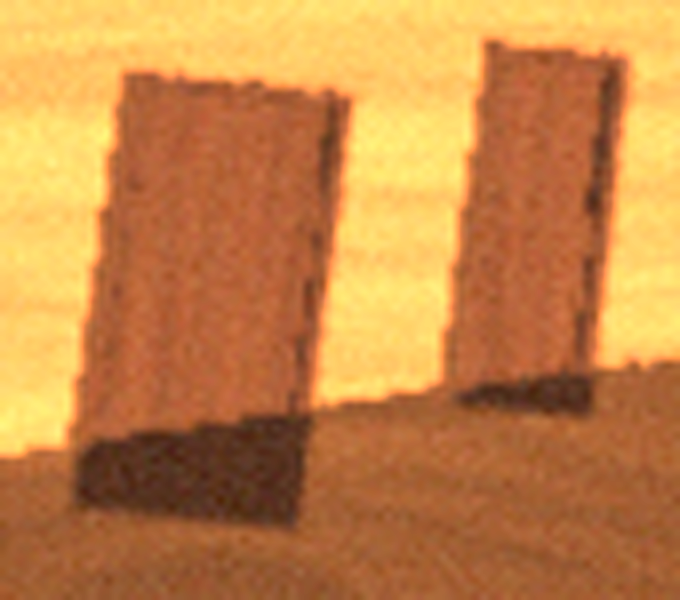

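View pics/tr.png

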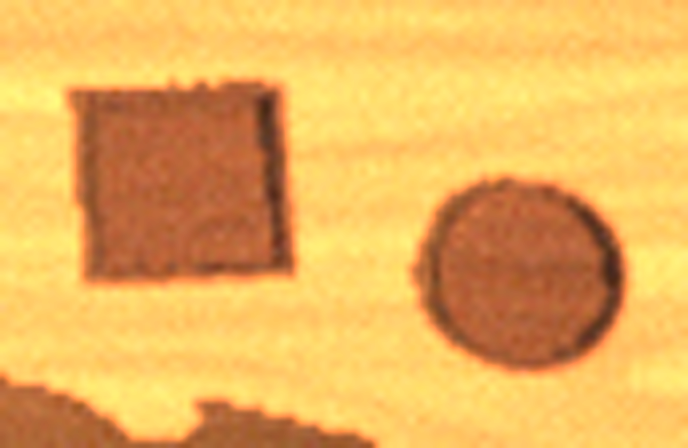

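Left: the board tray's corners are at (122,72), (350,97), (296,524), (74,504) and the crossbar tray's at (487,42), (628,58), (592,412), (446,395) in the crop. Right: the square's corners are at (70,90), (282,85), (293,271), (87,279), and the circle is about (524,275) with radius about 98.

```bash
python3 - <<'E'
from h import *
def q(nm,cs,k,o,z):
    P=np.array([px("top",(c[0]+.5)/k-.5+o[0],(c[1]+.5)/k-.5+o[1],z)[:2] for c in cs])*1000
    e=[P[(i+1)%4]-P[i] for i in range(4)]
    print(nm,P.mean(0).round(1),"len",[round(np.hypot(*v)) for v in e],"ang",[round(np.degrees(np.arctan2(v[1],v[0])),1) for v in e])
q("board tray",[(122,72),(350,97),(296,524),(74,504)],8,(120,200),.007)
q("cross tray",[(487,42),(628,58),(592,412),(446,395)],8,(120,200),.007)
q("sq",[(70,90),(282,85),(293,271),(87,279)],8,(310,202),.007)
q("rnd",[(422,275),(524,180),(625,275),(524,370)],8,(310,202),.007)
q("bar",[(190,145),(645,238),(635,330),(182,245)],12,(245,195),.121)
q("board",[(140,118),(685,200),(650,415),(108,325)],12,(245,195),.032)
def tri(a,b):
    o1,d1=ray("top",*a);o2,d2=ray("scene",*b)
    s=np.linalg.lstsq(np.c_[d1,-d2],o2-o1,rcond=None)[0];return (o1+d1*s[0]+o2+d2*s[1])/2,np.linalg.norm(o1+d1*s[0]-o2-d2*s[1])
f=lambda x,y,k,o:((x+.5)/k-.5+o[0],(y+.5)/k-.5+o[1])
# scene bar-top corners
S=[(182,90),(230,60),(462,190),(415,222)]
P=np.array([px("scene",*f(x,y,8,(220,150)),.121)[:2] for x,y in S])*1000
print("bar scene",P.mean(0),P.round(0).tolist())
print(tri(f(*np.mean([(190,145),(645,238),(635,330),(182,245)],0),12,(245,195)),f(*np.mean(S,0),8,(220,150))))
P=np.array([px("scene",*f(x,y,8,(220,150)),.032)[:2] for x,y in [(130,285),(412,472),(520,388)]])*1000
print("board scene",P.round(0).tolist(),(P[0]+P[2])/2)
print("tin",px("top",322,150,.085),"mallet",px("top",192,157,.1))
E
```

```text
board tray [496.3 376.1] len [96, 176, 91, 178] ang [np.float64(-97.5), np.float64(173.2), np.float64(83.7), np.float64(-5.4)]
cross tray [523.  241.2] len [59, 147, 60, 147] ang [np.float64(-97.8), np.float64(174.0), np.float64(82.2), np.float64(-6.5)]
sq [ 524.5 -239.1] len [88, 77, 85, 78] ang [np.float64(-89.9), np.float64(-179.5), np.float64(91.0), np.float64(2.7)]
rnd [ 482.8 -377. ] len [58, 56, 58, 56] ang [np.float64(-49.1), np.float64(-135.7), np.float64(131.0), np.float64(44.9)]
bar [547.  -58.4] len [119, 24, 118, 26] ang [np.float64(-102.9), np.float64(171.8), np.float64(78.1), np.float64(-5.9)]
board [550.8 -57.7] len [150, 59, 149, 57] ang [np.float64(-99.9), np.float64(168.8), np.float64(79.3), np.float64(-10.0)]
bar scene [548.54025186 -55.60056361] [[551.0, -114.0], [525.0, -111.0], [547.0, 3.0], [572.0, -0.0]]
(array([ 0.54646966, -0.05732318,  0.11850228]), np.float64(0.002937846444992648))
board scene [[562.0, -133.0], [594.0, 14.0], [532.0, 22.0]] [547.08336041 -55.57315968]
tin [ 0.75680938 -0.20452782  0.085     ] mallet [0.73954277 0.21185599 0.1       ]
```

```bash
cat >> h.py <<'E'
from scipy.spatial.transform import Rotation as Ro
def go(x,y,z,yaw):
    "yaw: world direction of tool y, deg"
    o=ctrl.get_obs();R=Ro.from_rotvec(o["tool_rot"]).as_matrix();p=np.array(o["tool_pos"])*1000
    cur=np.degrees(np.arctan2(R[1,1],R[0,1]));d=(yaw-cur+180)%360-180
    a=np.radians(yaw);Y=np.array([np.cos(a),np.sin(a),0]);X=np.array([-Y[1],Y[0],0]);v=np.array([x,y,z])-p
    print("t",round(o["t"],1),"pos",p.round(1),"yaw",cur.round(1),"tilt",np.degrees(np.arccos(-R[2,2])).round(2),"turn tz",-np.radians(d).round(3),
      "then x,y,z",(v@X).round(1),(v@Y).round(1),-v[2].round(1),"F",np.round(o["contact_force"],1),"open",round(o["opening"]*1000,1),"grip",round(o["grip_force"],1),"q6",round(o["q"][5],2))
E
python3 -m crank '[[0,0,0,0,0,-0.1175,1],[0,0,0,0,0,-0.1175,1],[0,0,0,0,0,-0.1175,1],[0,0,0,0,0,-0.1175,1],[0,0,0,0,0,-0.1175,1],[0,0,0,0,0,-0.1175,1],[0,0,0,0,0,-0.1175,1],[0,0,0,0,0,-0.1175,1],[0,0,0,0,0,0,1],[0,0,0,0,0,0,1]]' 40
python3 -c "
from h import *
go(547,-57,200,-11.5)"
```

```text
t: 0.93
tool_pos: [0.2603, -0.5679, 0.2307]
tool_rot: [-2.435, -1.983, -0.001]
contact_force: [0.1, 0.1, 0.0]
opening: 0.0856
grip_force: 0.0
t 0.9 pos [ 260.3 -567.9  230.7] yaw -11.7 tilt 0.05 turn tz -0.003 then x,y,z 557.8 179.0 30.7 F [0.1 0.1 0. ] open 85.6 grip 0.0 q6 -1.06
```

```bash
python3 -m crank '[[31,10,0,0,0,0,1],[31,10,0,0,0,0,1],[31,10,0,0,0,0,1],[31,10,0,0,0,0,1],[31,10,0,0,0,0,1],[31,10,0,0,0,0,1],[31,10,0,0,0,0,1],[31,10,0,0,0,0,1],[31,10,0,0,0,0,1],[31,10,0,0,0,0,1]]' >/dev/null
python3 -m crank '[[31,10,0,0,0,0,1],[31,10,0,0,0,0,1],[31,10,0,0,0,0,1],[31,10,0,0,0,0,1],[31,10,0,0,0,0,1],[31,10,0,0,0,0,1],[31,10,0,0,0,0,1],[31,9,0,0,0,0,1],[0,0,0,0,0,0,1],[0,0,0,0,0,0,1]]' >/dev/null
python3 -c "
from h import *
go(547,-57,150,-11.5)
crop('scene',190,100,130,110,6,'pics/s1.png')"
```

```text
t 2.6 pos [547.5 -55.8 231. ] yaw -11.5 tilt 0.04 turn tz 0.001 then x,y,z -1.3 -0.2 81.0 F [-0.2 -1.1 -0.7] open 85.3 grip 0.0 q6 -0.04
```

View pics/s1.png

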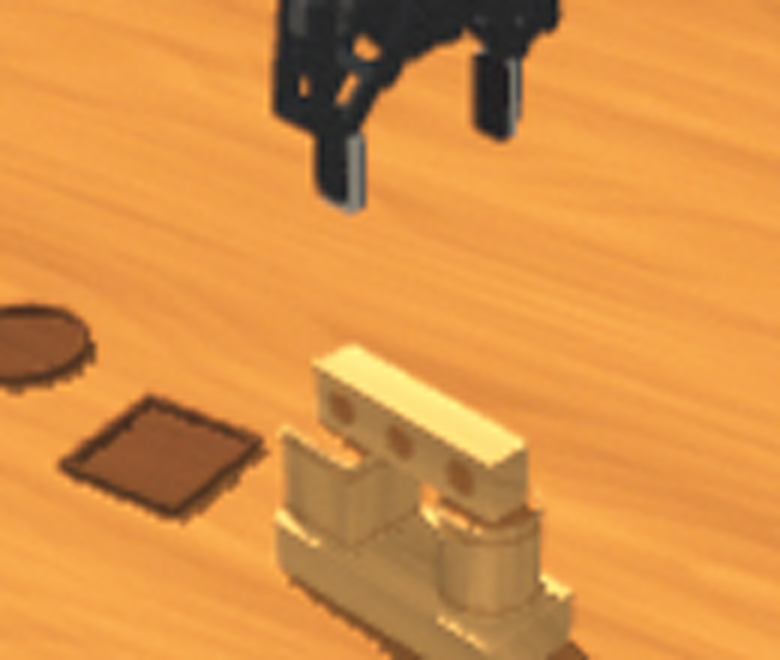

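The gripper straddles the crossbar. I'll go down and close on it gently.

```bash
python3 -m crank '[[-0.6,0,17,0,0,0,1],[-0.6,0,17,0,0,0,1],[0,0,17,0,0,0,1],[0,0,17,0,0,0,1],[0,0,17,0,0,0,1],[0,0,17,0,0,0,0.5],[0,0,17,0,0,0,0.5],[0,0,17,0,0,0,0.5],[0,0,0,0,0,0,0.3],[0,0,0,0,0,0,0.1]]' 20
python3 -m crank '[[0,0,0,0,0,0,0],[0,0,0,0,0,0,-0.1],[0,0,0,0,0,0,-0.2],[0,0,0,0,0,0,-0.3],[0,0,0,0,0,0,-0.4],[0,0,0,0,0,0,-0.5],[0,0,0,0,0,0,-0.6],[0,0,0,0,0,0,-0.8],[0,0,0,0,0,0,-1],[0,0,0,0,0,0,-1]]' 25
python3 -c "
from h import *
go(547,-57,94,-11.5)"
```

```text
t: 3.48
tool_pos: [0.5458, -0.0591, 0.0944]
tool_rot: [-2.434, -1.983, 0.003]
contact_force: [-0.4, 0.6, -0.3]
opening: 0.0471
grip_force: 0.0
t: 4.32
tool_pos: [0.5476, -0.0584, 0.0963]
tool_rot: [2.432, 1.987, 0.001]
contact_force: [-0.4, 0.4, 5.0]
opening: 0.0258
grip_force: 25.6
t 4.3 pos [547.6 -58.4  96.3] yaw -11.5 tilt 0.08 turn tz -0.0 then x,y,z 1.3 -0.9 2.3 F [-0.4  0.4  5. ] open 25.8 grip 25.6 q6 -0.04
```

```bash
python3 -m crank '[[0,0,-3,0,0,0,-1],[0,0,-8,0,0,0,-1],[0,0,-15,0,0,0,-1],[0,0,-20,0,0,0,-1],[0,0,-20,0,0,0,-1],[0,0,-20,0,0,-0.06,-1],[0,0,-20,0,0,-0.111,-1],[0,0,0,0,0,-0.111,-1],[0,0,0,0,0,-0.111,-1],[0,0,0,0,0,-0.111,-1]]' 40 >/dev/null
python3 -m crank '[[0,0,0,0,0,-0.111,-1],[0,0,0,0,0,-0.111,-1],[0,0,0,0,0,-0.111,-1],[0,0,0,0,0,-0.111,-1],[0,0,0,0,0,-0.111,-1],[0,0,0,0,0,-0.111,-1],[0,0,0,0,0,-0.111,-1],[0,0,0,0,0,-0.111,-1],[0,0,0,0,0,-0.111,-1],[0,0,0,0,0,-0.111,-1]]' >/dev/null
python3 -c "
from h import *
go(523,241,60,84)
crop('scene',190,60,130,150,5,'pics/s2.png')
im=get_image('top');cv2.imwrite('pics/top1.png',im[:,:,::-1])"
```

```text
t 6.0 pos [546.6 -58.1 201. ] yaw 81.3 tilt 0.05 turn tz -0.047 then x,y,z 54.8 295.0 141.0 F [ 0.5 -0.3 -0.8] open 25.5 grip 39.4 q6 -1.66
```

View pics/s2.png

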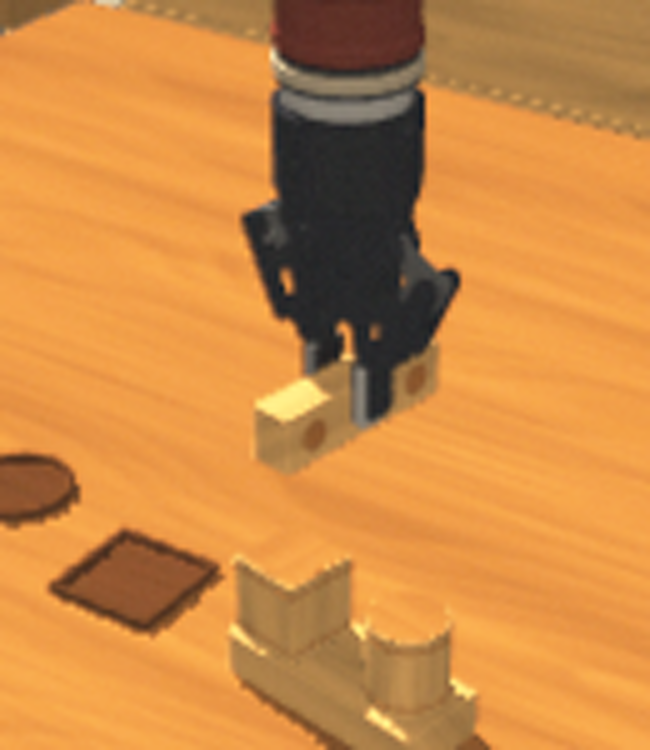

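Crossbar is held level and the pillars still stand. Next I'll carry it to the narrow tray.

```bash
python3 -m crank '[[0,0,0,0,0,-0.047,-1],[6,33,0,0,0,0,-1],[6,33,0,0,0,0,-1],[6,33,0,0,0,0,-1],[6,33,0,0,0,0,-1],[6,33,0,0,0,0,-1],[6,33,0,0,0,0,-1],[6,33,0,0,0,0,-1],[6,33,0,0,0,0,-1],[6.8,31,0,0,0,0,-1]]' >/dev/null
python3 -m crank '[[0,0,25,0,0,0,-1],[0,0,25,0,0,0,-1],[0,0,25,0,0,0,-1],[0,0,25,0,0,0,-1],[0,0,20,0,0,0,-1],[0,0,20,0,0,0,-1],[0,0,10,0,0,0,-1],[0,0,5,0,0,0,-1],[0,0,0,0,0,0,-1],[0,0,0,0,0,0,-1]]' >/dev/null
python3 -c "
from h import *
go(523,241,12,84)
crop('scene',310,180,140,110,5,'pics/s3.png')
crop('top',120,190,100,80,6,'pics/t3.png')"
```

```text
t 7.8 pos [525.8 241.2  47.3] yaw 83.6 tilt 0.07 turn tz -0.007 then x,y,z 2.8 -0.5 35.3 F [-0.7  0.2 -0.5] open 25.0 grip 39.7 q6 -1.16
```

View pics/s3.png

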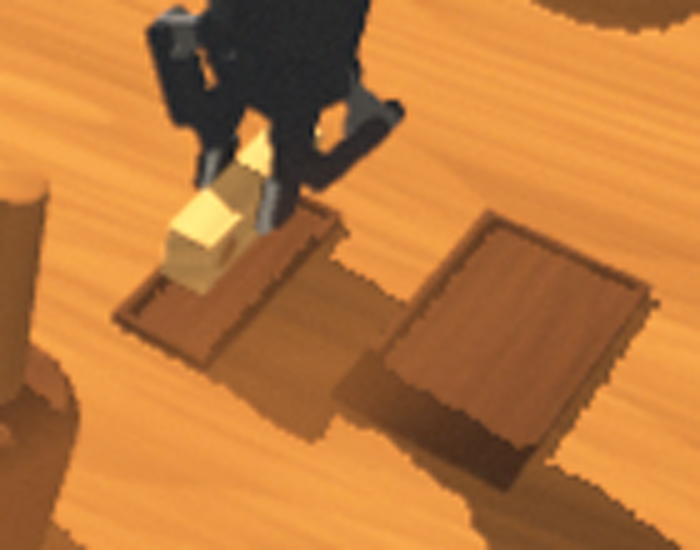

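The bar hangs over the narrow tray. I'll check the tray centres from the scene view: crossbar tray diagonal (112,318)–(345,228), board tray (335,395), (508,488), (655,295), (488,210).

```bash
python3 - <<'E'
from h import *
f=lambda x,y,k,o:((x+.5)/k-.5+o[0],(y+.5)/k-.5+o[1])
for L in ([(112,318),(208,368),(348,228)],[(335,395),(508,488),(655,295),(488,210)]):
    P=np.array([px("scene",*f(x,y,5,(310,180)),.006)[:2]*1000 for x,y in L]);print(P.round(0).tolist(),(P[0]+P[2])/2)
E
python3 -m crank '[[2.8,-0.5,10,0,0,0,-1],[0,0,10,0,0,0,-1],[0,0,7,0,0,0,-1],[0,0,3,0,0,0,-1],[0,0,2,0,0,0,-1],[0,0,0,0,0,0,-1],[0,0,0,0,0,0,-1],[0,0,0,0,0,0,-1],[0,0,0,0,0,0,-1],[0,0,0,0,0,0,-1]]'
```

```text
[[596.0, 206.0], [601.0, 262.0], [460.0, 284.0]] [527.87925939 245.06732532]
[[582.0, 322.0], [593.0, 411.0], [419.0, 437.0], [402.0, 344.0]] [500.39108978 379.65532183]
t: 8.68
tool_pos: [0.5226, 0.2409, 0.0148]
tool_rot: [0.174, 3.136, 0.0]
contact_force: [-0.1, -0.2, -0.7]
opening: 0.0253
grip_force: 39.7
```

```bash
python3 -m crank '[[-2.3,2.2,0,0,0,0.01,-1],[0,0,0,0,0,0,-1],[0,0,0.7,0,0,0,-1],[0,0,0.7,0,0,0,-1],[0,0,0.7,0,0,0,-1],[0,0,0,0,0,0,-1],[0,0,0,0,0,0,-1],[0,0,0,0,0,0,-1],[0,0,0,0,0,0,-1],[0,0,0,0,0,0,-1]]'
python3 -m crank '[[0,0,0.7,0,0,0,-1],[0,0,0,0,0,0,-1],[0,0,0,0,0,0,-1],[0,0,0,0,0,0,-1],[0,0,0,0,0,0,-1],[0,0,0,0,0,0,-1],[0,0,0,0,0,0,-1],[0,0,0,0,0,0,-1],[0,0,0,0,0,0,-1],[0,0,0,0,0,0,-1]]'
```

```text
t: 9.52
tool_pos: [0.5249, 0.2428, 0.0124]
tool_rot: [0.19, 3.136, 0.0]
contact_force: [-1.0, 0.0, 1.2]
opening: 0.0254
grip_force: 39.9
t: 10.35
tool_pos: [0.5249, 0.2428, 0.0124]
tool_rot: [-0.189, -3.136, 0.0]
contact_force: [-3.6, -0.5, 8.1]
opening: 0.0253
grip_force: 40.7
```

On the floor, as predicted. Release and rise.

```bash
python3 -m crank '[[0,0,-0.5,0,0,0,-1],[0,0,0,0,0,0,-0.5],[0,0,0,0,0,0,-0.3],[0,0,0,0,0,0,-0.2],[0,0,0,0,0,0,-0.1],[0,0,0,0,0,0,0],[0,0,0,0,0,0,0.1],[0,0,0,0,0,0,0.2],[0,0,0,0,0,0,0.2],[0,0,0,0,0,0,0.2]]' 
python3 -m crank '[[0,0,-10,0,0,0,0.2],[0,0,-15,0,0,0,0.2],[0,0,-20,0,0,0,0.2],[0,0,-25,0,0,0,0.5],[0,0,-30,0,0,0,1],[0,0,-30,0,0,0,1],[0,0,-30,0,0,0,1],[0,0,-10,0,0,0,1],[0,0,0,0,0,0,1],[0,0,0,0,0,0,1]]' 
python3 -c "
from h import *
im=get_image('scene');a=im[175:285,310:450];b=im[150:225,220:300]
A=cv2.resize(a,None,fx=3,fy=3,interpolation=cv2.INTER_CUBIC);cv2.imwrite('pics/scene4.png',im[:,:,::-1])
t=get_image('top');cv2.imwrite('pics/top4.png',t[:,:,::-1]);B=cv2.resize(t[195:240,245:311],None,fx=7,fy=7,interpolation=cv2.INTER_CUBIC)[:315]
C=cv2.resize(b,None,fx=7,fy=7,interpolation=cv2.INTER_CUBIC)
o=np.zeros((600,800,3),np.uint8);o[:330,:380]=A[:,:380];o[330:585,:380]=cv2.resize(B,(380,255));o[:394,380:]=cv2.resize(C,(420,394));cv2.imwrite('pics/m4.png',o[:,:,::-1])
go(546,-57,200,-11)"
```

```text
t: 11.18
tool_pos: [0.5249, 0.2427, 0.012]
tool_rot: [0.19, 3.136, 0.0]
contact_force: [-0.1, 0.5, 0.1]
opening: 0.0514
grip_force: 0.0
t: 12.02
tool_pos: [0.5248, 0.2427, 0.1821]
tool_rot: [0.19, 3.135, 0.0]
contact_force: [-0.7, -0.1, -0.7]
opening: 0.0853
grip_force: 0.0
t 12.1 pos [523.5 242.3 179.5] yaw 83.1 tilt 0.23 turn tz 1.642 then x,y,z -289.5 79.2 -20.5 F [ 0.5  0.2 -0.3] open 85.9 grip 0.0 q6 -1.15
```

View pics/m4.png

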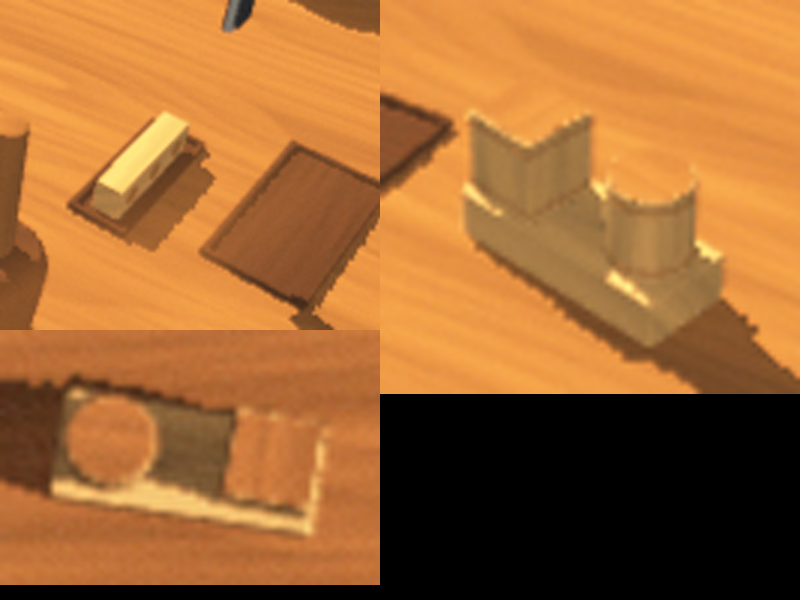

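Crossbar lies flat inside its tray; both pillars stand. Pillar tops in the top crop: round about (112,110), square about (274,127), with left/right corners in scene at (468,112)/(592,115).

```bash
python3 - <<'E'
from h import *
t=lambda x,y:px("top",(x+.5)/5.7576-.5+245,(y+.5)/5.6667-.5+195,.087)[:2]*1000
s=lambda x,y:px("scene",(x-380+.5)/5.25-.5+220,(y+.5)/5.253-.5+150,.087)[:2]*1000
print("round",t(112,110),[t(66,110),t(158,110),t(112,65),t(112,155)])
Q=np.array([t(240,75),t(326,98),t(307,172),t(226,160)]);print("sq",Q.mean(0),Q.round(0).tolist())
S=np.array([s(468,112),s(528,150),s(592,115)]);print("sq scene",(S[0]+S[2])/2,S.round(0).tolist())
for i in (0,1): v=S[i+1]-S[i];print(np.degrees(np.arctan2(v[1],v[0])),np.hypot(*v))
print("rnd scene",s(607,178),s(697,178),s(652,206))
E
```

```text
round [553.55062468 -13.16644542] [array([554.09818424,  11.98492389]), array([553.00318079, -38.31250143]), array([578.77475342, -13.77748417]), array([528.45301829, -12.5584716 ])]
sq [ 542.59377769 -101.80816113] [[572.0, -84.0], [558.0, -130.0], [517.0, -119.0], [524.0, -75.0]]
sq scene [544.30837781 -98.23984207] [[563.0, -128.0], [573.0, -79.0], [526.0, -69.0]]
77.63358753756917 49.86374890944023
167.60145150871946 48.23814528024855
rnd scene [570.30184163 -29.33527461] [543.32904081  10.52197712] [577.51009947   3.79868966]
```

```bash
python3 -m crank '[[0,0,0,0,0,0.118,1],[0,0,0,0,0,0.118,1],[0,0,0,0,0,0.118,1],[0,0,0,0,0,0.118,1],[0,0,0,0,0,0.118,1],[0,0,0,0,0,0.118,1],[0,0,0,0,0,0.118,1],[0,0,0,0,0,0.118,1],[0,0,0,0,0,0.118,1],[0,0,0,0,0,0.118,1]]'  >/dev/null
python3 -m crank '[[0,0,0,0,0,0.118,1],[0,0,0,0,0,0.118,1],[0,0,0,0,0,0.118,1],[0,0,0,0,0,0.118,1],[-40,13.3,0,0,0,0,1],[-40,13.3,0,0,0,0,1],[-40,13.3,0,0,0,0,1],[-40,13.3,0,0,0,0,1],[-40,13.3,0,0,0,0,1],[-40,13.3,0,0,0,0,1]]' >/dev/null
python3 -m crank '[[0,0,0,0,0,0,1],[0,0,0,0,0,0,1],[0,0,0,0,0,0,1],[0,0,0,0,0,0,1],[0,0,0,0,0,0,1],[0,0,0,0,0,0,1],[0,0,0,0,0,0,1],[0,0,0,0,0,0,1],[0,0,0,0,0,0,1],[0,0,0,0,0,0,1]]' >/dev/null
python3 -c "
from h import *
go(554,-12,44,-11.5)"
```

```text
t 14.6 pos [554.6  -5.3 182.1] yaw -11.6 tilt 0.01 turn tz -0.001 then x,y,z -6.7 0.8 138.1 F [ 0.5 -0.3  0.6] open 85.4 grip 0.0 q6 0.06
```

```bash
python3 -m crank '[[-6.7,0.8,10,0,0,0,1],[0,0,18,0,0,0,1],[0,0,18,0,0,0,1],[0,0,18,0,0,0,1],[0,0,18,0,0,0,1],[0,0,18,0,0,0,1],[0,0,18,0,0,0,1],[0,0,15,0,0,0,1],[0,0,5,0,0,0,1],[0,0,0,0,0,0,0.8]]' 20
python3 -m crank '[[0,0,0,0,0,0,0.7],[0,0,0,0,0,0,0.6],[0,0,0,0,0,0,0.5],[0,0,0,0,0,0,0.4],[0,0,0,0,0,0,0.3],[0,0,0,0,0,0,0.2],[0,0,0,0,0,0,0.1],[0,0,0,0,0,0,-0.1],[0,0,0,0,0,0,-1],[0,0,0,0,0,0,-1]]' 25
python3 -c "
from h import *
go(483,-377,60,-11.5)"
```

```text
t: 15.45
tool_pos: [0.5522, -0.0124, 0.0416]
tool_rot: [-2.432, -1.984, 0.005]
contact_force: [-0.4, -0.4, 0.3]
opening: 0.0773
grip_force: 0.0
t: 16.28
tool_pos: [0.5544, -0.0123, 0.0446]
tool_rot: [2.434, 1.986, 0.001]
contact_force: [-0.6, 0.5, 4.9]
opening: 0.0496
grip_force: 26.2
t 16.3 pos [554.4 -12.3  44.6] yaw -11.6 tilt 0.05 turn tz -0.001 then x,y,z -371.6 2.8 -15.4 F [-0.6  0.5  4.9] open 49.6 grip 26.2 q6 0.05
```

```bash
python3 -m crank '[[0,0,-3,0,0,0,-1],[0,0,-8,0,0,0,-1],[0,0,-14,0,0,0,-1],[0,0,-20,0,0,0,-1],[0,0,-25,0,0,0,-1],[0,0,-25,0,0,0,-1],[0,0,-5,0,0,0,-1],[-10,0.5,0,0,0,0,-1],[-20,0.5,0,0,0,0,-1],[-30,0.5,0,0,0,0,-1]]' 40 >/dev/null
python3 -m crank '[[-36,0.3,0,0,0,0,-1],[-36,0.3,0,0,0,0,-1],[-36,0.3,0,0,0,0,-1],[-36,0.3,0,0,0,0,-1],[-36,0.3,0,0,0,0,-1],[-36,0.3,0,0,0,0,-1],[-36,0.3,0,0,0,0,-1],[-30,0,0,0,0,0,-1],[-20,0,10,0,0,0,-1],[-7,0,20,0,0,0,-1]]' >/dev/null
python3 -m crank '[[0,0,20,0,0,0,-1],[0,0,20,0,0,0,-1],[0,0,20,0,0,0,-1],[0,0,10,0,0,0,-1],[0,0,5,0,0,0,-1],[0,0,0,0,0,0,-1],[0,0,0,0,0,0,-1],[0,0,0,0,0,0,-1],[0,0,0,0,0,0,-1],[0,0,0,0,0,0,-1]]' >/dev/null
python3 -c "
from h import *
go(484,-375,16,-11.5)
crop('scene',170,110,130,100,6,'pics/s5.png')"
```

```text
t 18.8 pos [ 484.1 -375.1   40.4] yaw -11.6 tilt 0.13 turn tz -0.001 then x,y,z 0.0 -0.1 24.4 F [-0.6  0.5 -0. ] open 49.4 grip 41.5 q6 -0.58
```

View pics/s5.png

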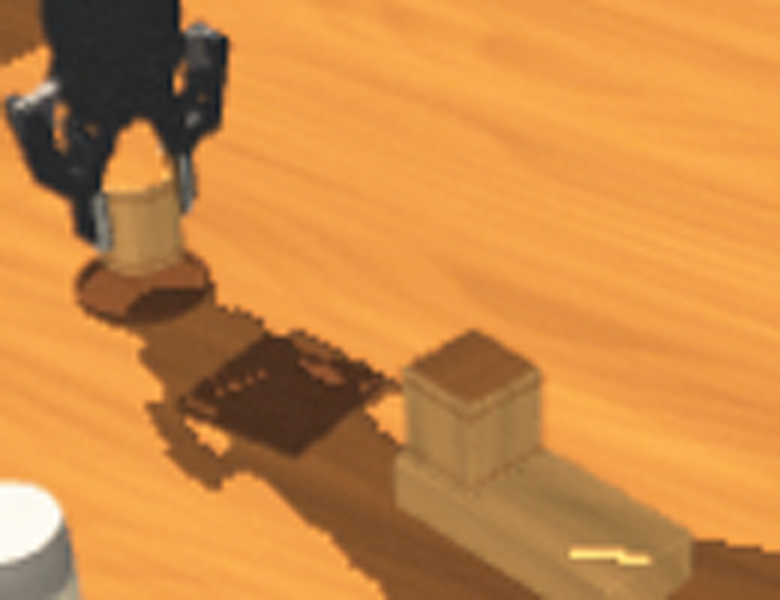

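The round pillar hangs centred over the round tray at (143,285), and the square pillar still stands with its dark top at (472,368). I'll set the round one down.

```bash
python3 -m crank '[[0,0,8,0,0,0,-1],[0,0,8,0,0,0,-1],[0,0,5,0,0,0,-1],[0,0,2,0,0,0,-1],[0,0,1,0,0,0,-1],[0,0,0.6,0,0,0,-1],[0,0,0.6,0,0,0,-1],[0,0,0,0,0,0,-1],[0,0,0,0,0,0,-1],[0,0,0,0,0,0,-1]]'
```

```text
t: 19.67
tool_pos: [0.483, -0.374, 0.0157]
tool_rot: [-2.431, -1.984, 0.001]
contact_force: [-8.5, 7.0, 15.4]
opening: 0.0493
grip_force: 42.7
```

```bash
python3 -m crank '[[0,0,-0.8,0,0,0,-1],[0,0,0,0,0,0,-1],[0,0,0,0,0,0,0.1],[0,0,0,0,0,0,0.2],[0,0,0,0,0,0,0.25],[0,0,0,0,0,0,0.3],[0,0,0,0,0,0,0.4],[0,0,0,0,0,0,0.6],[0,0,0,0,0,0,1],[0,0,0,0,0,0,1]]' 
python3 -m crank '[[0,0,0,0,0,0,1],[0,0,-5,0,0,0,1],[0,0,-10,0,0,0,1],[0,0,-15,0,0,0,1],[0,0,-25,0,0,0,1],[0,0,-25,0,0,0,1],[0,0,-25,0,0,0,1],[0,0,-25,0,0,0,1],[0,0,0,0,0,0,1],[0,0,0,0,0,0,1]]' 
python3 -c "
from h import *
im=get_image('scene');cv2.imwrite('pics/scene6.png',im[:,:,::-1])
go(543.5,-100.5,44,-12)"
```

```text
t: 20.5
tool_pos: [0.4834, -0.3744, 0.0145]
tool_rot: [-2.434, -1.986, 0.0]
contact_force: [0.5, -0.0, -0.0]
opening: 0.0854
grip_force: 0.0
t: 21.33
tool_pos: [0.4847, -0.3757, 0.1481]
tool_rot: [2.43, 1.983, 0.001]
contact_force: [-0.6, -0.2, -0.3]
opening: 0.0853
grip_force: 0.0
t 21.4 pos [ 483.7 -374.8  145.8] yaw -11.6 tilt 0.11 turn tz 0.007 then x,y,z 280.7 1.4 101.8 F [ 0.   0.1 -0. ] open 85.4 grip 0.0 q6 -0.58
```

```bash
python3 -m crank '[[35,0.2,0,0,0,0.007,1],[35,0.2,0,0,0,0,1],[35,0.2,0,0,0,0,1],[35,0.2,0,0,0,0,1],[35,0.2,0,0,0,0,1],[35,0.2,0,0,0,0,1],[35,0.2,0,0,0,0,1],[35,0,0,0,0,0,1],[0,0,0,0,0,0,1],[0,0,0,0,0,0,1]]' >/dev/null
python3 -c "
from h import *
go(543.5,-100.5,44,-12.2)
A=cv2.imread('pics/scene6.png')[110:210,170:300];t=get_image('top')[205:260,300:400,::-1]
o=np.zeros((600,800,3),np.uint8);o[:300,:390]=cv2.resize(A,(390,300),interpolation=2);o[:220,400:]=cv2.resize(t,(400,220),interpolation=2)
B=get_image('scene')[110:210,190:300,::-1];o[300:,:330]=cv2.resize(B,(330,300),interpolation=2);cv2.imwrite('pics/m7.png',o)"
```

```text
t 22.2 pos [541.8 -99.  142.8] yaw -11.8 tilt 0.18 turn tz 0.007 then x,y,z -1.1 2.0 98.8 F [-1.1 -0.1 -0.4] open 85.5 grip 0.0 q6 -0.11
```

View pics/m7.png

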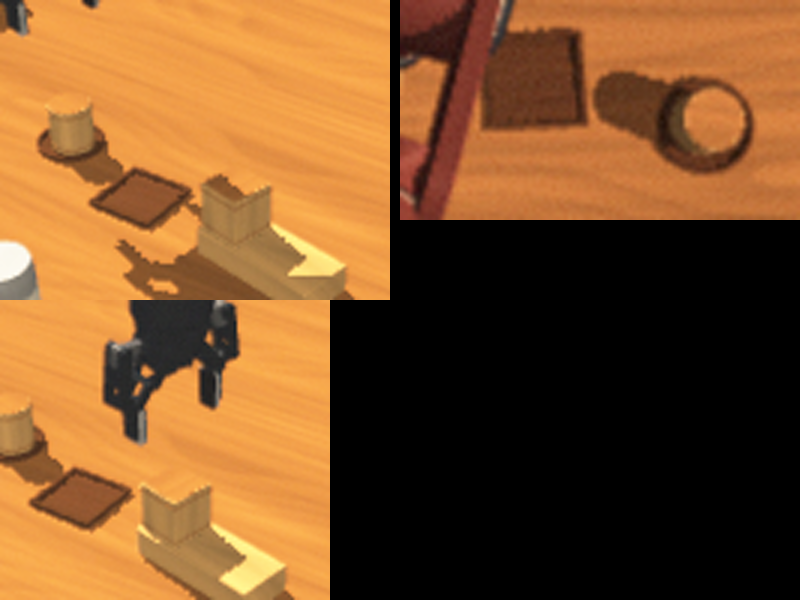

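The round pillar stands inside its tray. Now for the square one.

```bash
python3 -m crank '[[-1.1,2,10,0,0,0.007,1],[0,0,15,0,0,0,1],[0,0,15,0,0,0,1],[0,0,15,0,0,0,1],[0,0,15,0,0,0,1],[0,0,15,0,0,0,1],[0,0,10,0,0,0,1],[0,0,4,0,0,0,1],[0,0,0,0,0,0,1],[0,0,0,0,0,0,0.8]]' 20
python3 -m crank '[[0,0,0,0,0,0,0.7],[0,0,0,0,0,0,0.6],[0,0,0,0,0,0,0.5],[0,0,0,0,0,0,0.4],[0,0,0,0,0,0,0.3],[0,0,0,0,0,0,0.2],[0,0,0,0,0,0,0.1],[0,0,0,0,0,0,-0.1],[0,0,0,0,0,0,-1],[0,0,0,0,0,0,-1]]' 25
python3 -m crank '[[0,0,-3,0,0,0,-1],[0,0,-8,0,0,0,-1],[0,0,-14,0,0,0,-1],[0,0,-20,0,0,0,-1],[0,0,-20,0,0,0,-1],[0,0,-15,0,0,0,-1],[0,0,0,0,0,-0.08,-1],[0,0,0,0,0,-0.08,-1],[0,0,0,0,0,-0.07,-1],[0,0,0,0,0,0,-1]]' 40
python3 -c "
from h import *
P=[px('scene',u,v,.006)[:2]*1000 for u,v in [(170+91/3,110+202/3),(170+190/3,110+186/3),(170+150/3,110+228/3),(170+139/3,110+168/3)]]
print(np.round(P),np.mean(P[:2],0),np.mean(P[2:],0))
go(525,-238,60,1)"
```

```text
t: 23.15
tool_pos: [0.5446, -0.1029, 0.0457]
tool_rot: [2.449, 1.968, 0.0]
contact_force: [0.7, -0.1, 0.8]
opening: 0.0773
grip_force: 0.0
t: 23.98
tool_pos: [0.5446, -0.1023, 0.0459]
tool_rot: [2.448, 1.969, 0.001]
contact_force: [-1.0, 0.3, 1.4]
opening: 0.0498
grip_force: 27.2
t: 24.82
tool_pos: [0.5444, -0.1023, 0.1261]
tool_rot: [2.204, 2.238, 0.0]
contact_force: [0.4, 0.4, -0.8]
opening: 0.0493
grip_force: 41.6
[[ 565. -275.]
 [ 481. -204.]
 [ 566. -193.]
 [ 485. -273.]] [ 523.3637849 -239.4870992] [ 525.71959054 -232.93751811]
t 24.8 pos [ 544.4 -102.3  126.1] yaw 0.9 tilt 0.02 turn tz -0.002 then x,y,z -135.4 -21.7 66.1 F [ 0.4  0.4 -0.8] open 49.3 grip 41.6 q6 -0.34
```

```bash
python3 -m crank '[[-15,-3,0,0,0,0,-1],[-30,-5,0,0,0,0,-1],[-30,-5,0,0,0,0,-1],[-30,-5,0,0,0,0,-1],[-20,-2,0,0,0,0,-1],[-10.4,-1.7,10,0,0,0,-1],[0,0,20,0,0,0,-1],[0,0,20,0,0,0,-1],[0,0,20,0,0,0,-1],[0,0,10,0,0,0,-1]]' >/dev/null
python3 -m crank '[[0,0,8,0,0,0,-1],[0,0,8,0,0,0,-1],[0,0,5,0,0,0,-1],[0,0,3,0,0,0,-1],[0,0,2,0,0,0,-1],[0,0,0,0,0,0,-1],[0,0,0,0,0,0,-1],[0,0,0,0,0,0,-1],[0,0,0,0,0,0,-1],[0,0,0,0,0,0,-1]]' >/dev/null
python3 -c "
from h import *
go(525,-238,17,1)"
```

```text
t 26.5 pos [ 524.8 -238.2   20. ] yaw 0.8 tilt 0.04 turn tz -0.004 then x,y,z 0.2 0.2 3.0 F [ 0.1  1.1 -0.7] open 49.4 grip 41.6 q6 -0.57
```

```bash
python3 -m crank '[[0,0,1,0,0,0,-1],[0,0,0.8,0,0,0,-1],[0,0,0.6,0,0,0,-1],[0,0,0.6,0,0,0,-1],[0,0,0.3,0,0,0,-1],[0,0,0,0,0,0,-1],[0,0,0,0,0,0,-1],[0,0,0,0,0,0,-1],[0,0,0,0,0,0,-1],[0,0,0,0,0,0,-1]]'
```

```text
t: 27.32
tool_pos: [0.5246, -0.238, 0.0169]
tool_rot: [-2.206, -2.237, 0.0]
contact_force: [-2.7, 1.7, 4.9]
opening: 0.0499
grip_force: 42.2
```

```bash
python3 -m crank '[[0,0,-0.3,0,0,0,-1],[0,0,0,0,0,0,-1],[0,0,0,0,0,0,0.1],[0,0,0,0,0,0,0.2],[0,0,0,0,0,0,0.25],[0,0,0,0,0,0,0.3],[0,0,0,0,0,0,0.4],[0,0,0,0,0,0,0.6],[0,0,0,0,0,0,1],[0,0,0,0,0,0,1]]' 
python3 -m crank '[[0,0,0,0,0,0,1],[0,0,-5,0,0,0,1],[0,0,-10,0,0,0,1],[0,0,-15,0,0,0,1],[0,0,-25,0,0,0,1],[0,0,-25,0,0,0,1],[0,0,-25,0,0,0,1],[0,0,-25,0,0,0,1],[0,0,0,0,0,0,1],[0,0,0,0,0,0,1]]' 
python3 -c "
from h import *
im=get_image('scene');tp=get_image('top');cv2.imwrite('pics/scene8.png',im[:,:,::-1]);cv2.imwrite('pics/top8.png',tp[:,:,::-1])
o=np.zeros((600,800,3),np.uint8);o[:480,:]=cv2.resize(im[140:230,170:320],(800,480),interpolation=2)
o[480:,:]=cv2.resize(tp[205:241,170:410],(800,120),interpolation=2);cv2.imwrite('pics/m8.png',o[:,:,::-1])
go(548,-56,10,-10.5)"
```

```text
t: 28.15
tool_pos: [0.5246, -0.238, 0.0165]
tool_rot: [-2.206, -2.237, -0.0]
contact_force: [0.2, 0.1, -0.1]
opening: 0.0852
grip_force: 0.0
t: 28.98
tool_pos: [0.5261, -0.2389, 0.1501]
tool_rot: [2.202, 2.233, 0.002]
contact_force: [-0.2, 0.1, -1.0]
opening: 0.0854
grip_force: 0.0
t 29.1 pos [ 524.2 -237.7  146.4] yaw 0.8 tilt 0.03 turn tz 0.197 then x,y,z 183.0 -9.8 136.4 F [-0.1  0.4 -0. ] open 85.5 grip 0.0 q6 -0.57
```

View pics/m8.png

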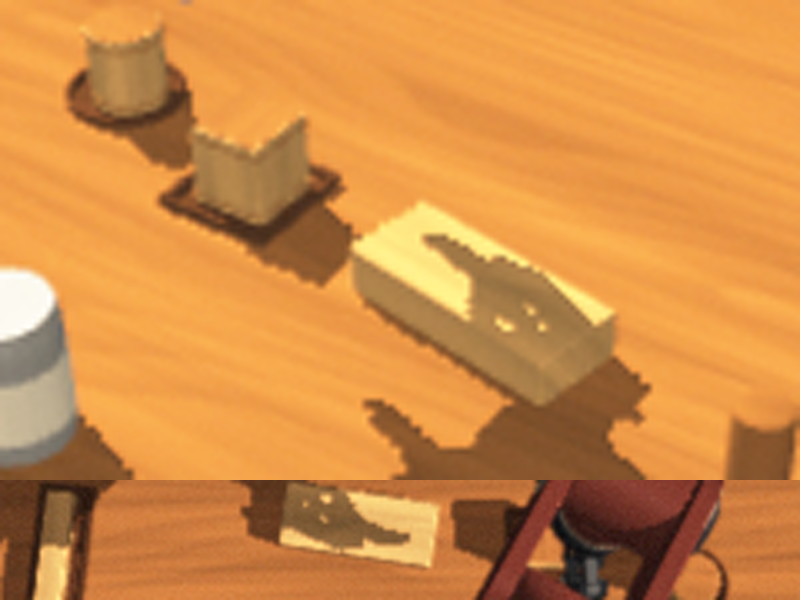

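Both pillars stand in their trays. The board's top corners are at (352,250), (420,205), (617,318), (545,366) in the scene crop and (287,484), (440,504), (432,562), (281,542) in the top strip.

```bash
python3 - <<'E'
from h import *
k=16/3
S=np.array([px("scene",(x+.5)/k-.5+170,(y+.5)/k-.5+140,.032)[:2]*1000 for x,y in [(352,250),(420,205),(617,318),(545,366)]])
k=10/3
T=np.array([px("top",(x+.5)/k-.5+170,(y-480+.5)/k-.5+205,.032)[:2]*1000 for x,y in [(287,484),(440,504),(432,562),(281,542)]])
for P in (S,T):
    e=np.roll(P,-1,0)-P;print(P.mean(0).round(1),np.hypot(*e.T).round(),np.degrees(np.arctan2(e[:,1],e[:,0])).round(1))
E
```

```text
[551.2 -52.7] [ 57. 151.  57. 147.] [173.2  80.3 -11.  -99.4]
[547.7 -58. ] [151.  57. 148.  57.] [-98.8 170.2  81.2  -7.1]
```

```bash
python3 -m crank '[[0,0,0,0,0,0.095,1],[0,0,0,0,0,0.095,1],[30,-1,0,0,0,0,1],[35,-1,0,0,0,0,1],[35,-1,0,0,0,0,1],[35,-1.8,0,0,0,0,1],[30,-1,0,0,0,0,1],[19,-1,0,0,0,0,1],[0,0,15,0,0,0,1],[0,0,15,0,0,0,1]]' >/dev/null
python3 -m crank '[[0,0,15,0,0,0,1],[0,0,15,0,0,0,1],[0,0,15,0,0,0,1],[0,0,10,0,0,0,1],[0,0,5,0,0,0,1],[0,0,0,0,0,0,1],[0,0,0,0,0,0,1],[0,0,0,0,0,0,1],[0,0,0,0,0,0,1],[0,0,0,0,0,0,1]]' >/dev/null
python3 -c "
from h import *
go(549.5,-55.5,5,-10)"
```

```text
t 30.8 pos [550.8 -55.8  57.6] yaw -10.1 tilt 0.1 turn tz -0.001 then x,y,z 0.1 -1.3 52.6 F [-0.7  0.1  0.5] open 85.4 grip 0.0 q6 -0.06
```

```bash
python3 -m crank '[[0,-1.3,8,0,0,0,1],[0,0,8,0,0,0,1],[0,0,8,0,0,0,1],[0,0,8,0,0,0,1],[0,0,7,0,0,0,1],[0,0,6,0,0,0,1],[0,0,4,0,0,0,1],[0,0,3,0,0,0,1],[0,0,0,0,0,0,1],[0,0,0,0,0,0,1]]' 20
python3 -m crank '[[0,0,0,0,0,0,0.9],[0,0,0,0,0,0,0.8],[0,0,0,0,0,0,0.7],[0,0,0,0,0,0,0.6],[0,0,0,0,0,0,0.5],[0,0,0,0,0,0,0.4],[0,0,0,0,0,0,0.2],[0,0,0,0,0,0,-1],[0,0,0,0,0,0,-1],[0,0,0,0,0,0,-1]]' 30
python3 -c "
from h import *
go(549.5,-55.5,5,-10)"
```

```text
t: 31.58
tool_pos: [0.549, -0.0554, 0.0046]
tool_rot: [2.408, 2.018, 0.0]
contact_force: [-0.1, 0.1, 0.1]
opening: 0.0856
grip_force: 0.0
t: 32.42
tool_pos: [0.549, -0.0554, 0.0049]
tool_rot: [2.408, 2.018, 0.0]
contact_force: [-1.7, 0.0, 4.1]
opening: 0.0612
grip_force: 34.8
t 32.4 pos [549.  -55.4   4.9] yaw -10.1 tilt 0.01 turn tz -0.001 then x,y,z 0.0 0.5 -0.1 F [-1.7  0.   4.1] open 61.2 grip 34.8 q6 -0.06
```

```bash
python3 -m crank '[[0,0,0,0,0,0,-1],[0,0,-3,0,0,0,-1],[0,0,-8,0,0,0,-1],[0,0,-14,0,0,0,-1],[0,0,-20,0,0,0,-1],[0,0,-20,0,0,0,-1],[0,0,-20,0,0,-0.05,-1],[0,0,-20,0,0,-0.09,-1],[0,0,-10,0,0,-0.1,-1],[0,0,0,0,0,-0.1,-1]]' 60 >/dev/null
python3 -m crank '[[0,0,0,0,0,-0.1,-1],[0,0,0,0,0,-0.1,-1],[0,0,0,0,0,-0.1,-1],[0,0,0,0,0,-0.1,-1],[0,0,0,0,0,-0.1,-1],[0,0,0,0,0,-0.1,-1],[0,0,0,0,0,-0.1,-1],[0,0,0,0,0,-0.1,-1],[0,0,0,0,0,-0.1,-1],[0,0,0,0,0,-0.1,-1]]' >/dev/null
python3 -m crank '[[0,0,0,0,0,-0.1,-1],[0,0,0,0,0,-0.1,-1],[0,0,0,0,0,-0.085,-1],[0,0,0,0,0,0,-1],[0,0,0,0,0,0,-1],[0,0,0,0,0,0,-1],[0,0,0,0,0,0,-1],[0,0,0,0,0,0,-1],[0,0,0,0,0,0,-1],[0,0,0,0,0,0,-1]]'
python3 -c "
from h import *
go(498,378,60,83)"
```

```text
t: 34.92
tool_pos: [0.5488, -0.0554, 0.1196]
tool_rot: [-0.192, -3.136, 0.0]
contact_force: [0.2, 0.6, -1.8]
opening: 0.0609
grip_force: 65.4
t 34.9 pos [548.8 -55.4 119.6] yaw 83.0 tilt 0.0 turn tz 0.0 then x,y,z 103.3 424.0 59.6 F [ 0.2  0.6 -1.8] open 60.9 grip 65.4 q6 -1.68
```

```bash
python3 -m crank '[[3,12,0,0,0,0,-1],[6,25,0,0,0,0,-1],[8.6,35,0,0,0,0,-1],[8.6,35,0,0,0,0,-1],[8.6,35,0,0,0,0,-1],[8.6,35,0,0,0,0,-1],[8.6,35,0,0,0,0,-1],[8.6,35,0,0,0,0,-1],[8.6,35,0,0,0,0,-1],[8.6,35,0,0,0,0,-1]]' >/dev/null
python3 -m crank '[[8.6,35,0,0,0,0,-1],[8.6,35,0,0,0,0,-1],[5.5,25,0,0,0,0,-1],[2.5,12,0,0,0,0,-1],[0,0,15,0,0,0,-1],[0,0,20,0,0,0,-1],[0,0,20,0,0,0,-1],[0,0,15,0,0,0,-1],[0,0,0,0,0,0,-1],[0,0,0,0,0,0,-1]]' >/dev/null
python3 -c "
from h import *
go(498,378,8,83)"
```

```text
t 36.6 pos [497.1 377.4  48.5] yaw 83.0 tilt 0.16 turn tz 0.0 then x,y,z -0.8 0.7 40.5 F [-0.5  0.5 -2.2] open 60.8 grip 65.5 q6 -0.92
```

```bash
python3 -m crank '[[-0.8,0.7,10,0,0,0,-1],[0,0,10,0,0,0,-1],[0,0,8,0,0,0,-1],[0,0,6,0,0,0,-1],[0,0,3,0,0,0,-1],[0,0,1,0,0,0,-1],[0,0,0.7,0,0,0,-1],[0,0,0.7,0,0,0,-1],[0,0,0,0,0,0,-1],[0,0,0,0,0,0,-1]]' 
python3 -m crank '[[0,0,0.5,0,0,0,-1],[0,0,0.4,0,0,0,-1],[0,0,0.3,0,0,0,-1],[0,0,0,0,0,0,-1],[0,0,0,0,0,0,-1],[0,0,0,0,0,0,-1],[0,0,0,0,0,0,-1],[0,0,0,0,0,0,-1],[0,0,0,0,0,0,-1],[0,0,0,0,0,0,-1]]' 
```

```text
t: 37.42
tool_pos: [0.4992, 0.3787, 0.0106]
tool_rot: [0.191, 3.135, 0.001]
contact_force: [0.5, 0.2, -2.0]
opening: 0.0607
grip_force: 65.7
t: 38.25
tool_pos: [0.499, 0.3786, 0.009]
tool_rot: [0.191, 3.136, 0.0]
contact_force: [-1.1, 0.1, -2.1]
opening: 0.0609
grip_force: 65.7
```

```bash
python3 -m crank '[[0,0,0.5,0,0,0,-1],[0,0,0.4,0,0,0,-1],[0,0,0.3,0,0,0,-1],[0,0,0,0,0,0,-1],[0,0,0,0,0,0,-1],[0,0,0,0,0,0,-1],[0,0,0,0,0,0,-1],[0,0,0,0,0,0,-1],[0,0,0,0,0,0,-1],[0,0,0,0,0,0,-1]]' 
python3 -m crank '[[0,0,0.3,0,0,0,-1],[0,0,0,0,0,0,-1],[0,0,0,0,0,0,-1],[0,0,0,0,0,0,-1],[0,0,0,0,0,0,-1],[0,0,0,0,0,0,-1],[0,0,0,0,0,0,-1],[0,0,0,0,0,0,-1],[0,0,0,0,0,0,-1],[0,0,0,0,0,0,-1]]'
```

```text
t: 39.08
tool_pos: [0.499, 0.3786, 0.0082]
tool_rot: [0.191, 3.136, -0.0]
contact_force: [-3.2, -1.4, 5.0]
opening: 0.0609
grip_force: 66.2
t: 39.92
tool_pos: [0.499, 0.3786, 0.0081]
tool_rot: [-0.191, -3.136, 0.0]
contact_force: [-4.0, -2.7, 5.4]
opening: 0.0608
grip_force: 66.7
```

```bash
python3 -m crank '[[0,0,-0.2,0,0,0,-1],[0,0,0,0,0,0,0.3],[0,0,0,0,0,0,0.45],[0,0,0,0,0,0,0.5],[0,0,0,0,0,0,0.6],[0,0,0,0,0,0,0.7],[0,0,0,0,0,0,0.8],[0,0,0,0,0,0,1],[0,0,0,0,0,0,1],[0,0,0,0,0,0,1]]' 
python3 -m crank '[[0,0,0,0,0,0,1],[0,0,-5,0,0,0,1],[0,0,-10,0,0,0,1],[0,0,-15,0,0,0,1],[0,0,-25,0,0,0,1],[0,0,-25,0,0,0,1],[0,0,-25,0,0,0,1],[0,0,-25,0,0,0,1],[0,0,-25,0,0,0,1],[0,0,0,0,0,0,1]]' 
python3 -c "
from h import *
im=get_image('scene')
o=cv2.resize(im[130:320,150:450],(800,507),interpolation=2);cv2.imwrite('pics/m9.png',o[:,:,::-1])"
```

```text
t: 40.75
tool_pos: [0.499, 0.3786, 0.0077]
tool_rot: [0.191, 3.136, 0.0]
contact_force: [0.6, 0.4, 0.2]
opening: 0.0853
grip_force: 0.0
t: 41.58
tool_pos: [0.5024, 0.3807, 0.1721]
tool_rot: [0.19, 3.125, 0.012]
contact_force: [-0.1, -0.3, 1.6]
opening: 0.0855
grip_force: 0.0
```

View pics/m9.png

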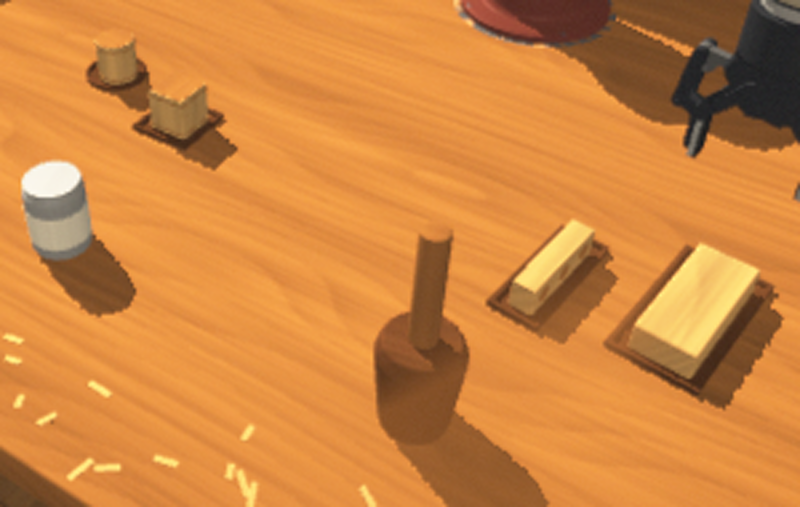

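All four parts sit inside their rims: the round pillar at (117,60), the square one at (180,110), the crossbar at (550,268) and the board at (697,310). The tin and mallet look to be where they stood. I'm handing the job in.

```bash
python3 -c "
from station import ctrl
print(ctrl.finish_job())"
```

```text
the job is handed in; nothing more can be done
None
```

The clock stand is apart and handed in at about 42 s: crossbar, round pillar, square pillar and board were each set down in that order, flat in their own trays, and the last picture shows the tin and mallet standing where they were.

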